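# Fish the tea-light holder out from beside the radio

### The job

The steel tea-light holder has slid into the narrow gap between the radio and the speaker. Take the bent wick dipper from the phone stand and use its hook to drag the holder out along the counter, upright and never touched by the gripper, until it stands wholly clear in front of the gap. Then put the dipper away in the glass vase, hook end down, leaning against the side of the rim nearest the robot, and leave the lamp and everything else as it was.

Things in the scene. Friction and masses are not known exactly. Their poses are not given: they have to be found in the camera images.
- dipper: Wick dipper, 60 g: steel rod 7 mm thick, 150 mm long. Origin at the bend; own z runs up the rod to the wooden handle, 18 (x) x 12 (y) x 60 mm, at z 150 to 210. A 28 mm foot runs from the origin to own (-24,0,-14) mm. At the start it leans 38 deg from vertical in the stand's groove, handle up and towards the robot, foot pointing down. Grip across the 12 mm; first lift straight up 60 mm.
- dipper_tip (a point): Centre of the round end (radius 3.5 mm) of the dipper's bent foot.
- dipper_grip (a point): Point on the middle line of the handle, own z = 185 mm, a good place to grip. At the start about 179 mm above the counter.
- dipper_top (a point): Top end of the handle, own z = 210 mm.
- stand: Black silicone phone stand, fixed. Origin on the counter under the dipper's tip; x: level direction from the handle to the foot. Base x -75 to 30 mm, 76 mm wide, 4 mm thick, with two cheeks (to 20 mm height) beside the foot. The sloping grooved back, 76 mm wide, carries the rod from 45 to 105 mm above the bend; its top is 120 mm above the counter.
- lamp_head (a point): Underside centre of the fixed lamp's head, a level bar 34 (stand's x) x 180 mm (y), 310 mm above the counter: 25 mm beyond the grip point and 130 mm above it, in the way of an upright gripper; come along the leaning rod. Arm at 316 mm height runs to a post (12 mm thick, foot 90 mm wide) 140 mm along the stand's x and 65 mm along its y from the stand's origin.
- radio: Grey radio, fixed, 150 mm deep (x) by 220 mm wide (y) by 110 mm high; origin at the centre of its underside; front with knob (sticks out 18 mm) faces -x. Its +y side is the right wall of the gap.
- speaker: Black speaker, fixed, 150 mm deep (x) by 100 mm wide (y) by 130 mm high; origin at the centre of its underside; front flush with the radio's within 10 mm. Its -y side is the left wall of the gap, which is 56 to 64 mm wide.
- gap_mouth (a point): Point on the counter at the front opening of the gap, in line with the radio's front, 30 mm beyond the radio's side. Its x axis points into the gap, y to the speaker. The gap is open above and the counter runs level out of it.
- holder: Open round stainless tea-light holder, 46 mm outside diameter, 40 mm inside, 24 mm high, floor 4 mm thick, about 90 g (60 to 130 g), loose, standing upright in the gap with its centre 45 to 95 mm behind the mouth. Origin at the centre of its underside. The dipper's foot fits inside it.
- vase: Empty straight round clear glass vase, loose, 0.7 kg, 80 mm outside and 72 mm inside diameter, 140 mm high, floor 8 mm thick. Origin at the centre of its underside; its x axis points away from the robot (world x). The dipper stays where it is leant if its bend is by the far wall and its rod on the near rim; with the bend near the middle it rolls round to a side.
- remote: Silver-grey television remote, 170 x 45 x 20 mm, lying loose on the counter in front of the speaker. Origin at the centre of its underside. Leave alone.
- mug: White mug, 80 mm wide, 90 mm high, standing to the right. Leave alone.
- case: Black spectacle case, 160 x 60 x 35 mm, lying to the right. Leave alone.
There are look-alikes about, which are no part of the job. Of the things shaped like the holder, the stainless one is meant.

How it is judged:
On the way, in this order (a step that is already met when the one before it is completed fails the run):
1. the dipper's hook is at the holder while it is still in the gap (distance between dipper_tip and holder below 0.05 m and x of holder in the frame of gap_mouth above 0.03 m), for 0.1 s.
2. the holder stands upright wholly in front of the gap (x of holder in the frame of gap_mouth below -0.024 m and angle between holder's own z axis and vertical below 0.15 rad), for 0.2 s.
3. the dipper's hook is down inside the vase (horizontal distance between dipper_tip and vase below 0.04 m and z of dipper_tip in the frame of vase below 0.06 m), for 0.2 s.
At the end, for the whole second after the job is handed in: Holder upright (0.15 rad), still, wholly in front of the gap (centre 24 mm or more out). Dipper at rest in the upright vase, hook within 40 mm of its underside; its handle top at least 35 mm from the vase's middle towards the robot, at most 65 mm to either side (all of step 2 and height (world z) of holder below 0.006 m and linear speed of each of holder, dipper below 0.02 m/s and horizontal distance between dipper_tip and vase below 0.04 m and z of dipper_tip in the frame of vase below 0.04 m and x of dipper_top in the frame of vase below -0.035 m and y of dipper_top in the frame of vase between -0.065 and 0.065 m and height (world z) of dipper_top above 0.15 m and angle between vase's own z axis and vertical below 0.05 rad); the robot touches nothing.
It fails at once if the gripper touches the holder (contact force between the fingers and holder above 0.3 N).
It fails at once if the holder is tipped over (angle between holder's own z axis and vertical above 0.7 rad).
It fails at once if the lamp is struck (contact force between any of the fingers, the arm and lamp above 4 N).
It fails at once if the vase is knocked over or shoved away (angle between vase's own z axis and vertical above 0.35 rad or distance of vase from where it was at the start of the episode above 0.05 m).
It fails at once if the remote, mug or spectacle case is shoved (distance of any of remote, mug, case from where it was at the start of the episode above 0.03 m).
It also fails if it takes over 66 s, if anything falls off the work surface, if the arm or the gripper's body presses on something with over 40 N, if the wrist force passes 120 N, or if a joint passes its speed limit or range.

### The arm

A 7-joint arm with a two-finger parallel gripper is mounted at the origin on the work surface. World frame = base frame: x ahead of the robot, y to its left, z up, the work surface at z = 0. Lengths are in m, angles in rad, forces in N, time in s.
With the tool pointing down it reaches from about 0.4 to 0.875 m from the base axis. Payload 19.3 kg.
Tool frame: the origin (TCP) lies between the finger pads; the fingertips stand 17 mm ahead of it and the grasp point (between the pads) lies 2 mm behind it (bot.finger_overhang is the distance from the TCP to the fingertips, in m); z points along the fingers, y is the line along which they close (so a half turn about z gives the same grasp; the last joint's range is limited). The gripper opens to 85 mm and grips with 20 to 120 N. Pads are 22 mm wide; open, the fingers measure 114 mm over their backs; the gripper's body (76 mm by 85 mm) begins 54 mm behind the grasp point. The pads swing forward as they close: fully open they stand 13 mm farther back than shut.
Start: joints at [-0.07, 0.521, -0.036, 1.599, 0.021, 1.021, -0.113], TCP at [0.625, -0, 0.248] pointing down, gripper open.
Joint ranges: [-2.91, 2.91], [-0.3, 2.13], [-1.5, 1.42], [0.17, 2.43], [-1.26, 4.41], [0.16, 1.93], [-2.52, 2.52]. Speed limits (rad/s): [1.89, 1.89, 2.39, 2.39, 3.01, 3.01, 3.01].

### API

Orientations are given as [roll, pitch, yaw] about the fixed x, y, z axes, in that order (R = Rz(yaw) Ry(pitch) Rx(roll)).
In Python, from workcell import observe, grab_frame, bot gives the robot as it stands.
- The arm moves only by the shell command python3 -m crank 'ROWS' [FORCE]. ROWS is a JSON object of lists of equal length, an entry for each row: "linear": the shift along the world's x, y, z each as a share of 0.25 m, from -1 to 1, a list of three; "delta_rot": the turn, a rotation vector about the world's x, y, z each as a share of 30 degrees, from -1 to 1, a list of three; "fingers": the opening, from -1 (shut) to 1 (fully open). In form: {"linear": [[dx, dy, dz], ...], "delta_rot": [[rx, ry, rz], ...], "fingers": [fingers, ...]}. A call has 1 to 5 rows; each row is the pose to reach, as a shift and turn from the pose commanded when the call began; what a row does not reach only later rows make up. A row lasts 1/10 s, in which the tool goes at most 50 mm and 8.59 degrees, less where a joint would pass 70% of its speed; a pose out of reach is approached as far as the arm can. A call with a number of a shift or a turn outside -1 to 1 is refused whole. A call with a gripper value outside its range is refused whole. The fingers move at their own pace and stop on an object; FORCE is the grip in N (left out, the last holds). Time passes only in rows, so rows that repeat a pose let the fingers close. It gives the time, the measured TCP pose, the force, the opening and the grip force at its end, in the units of the state.
- observe(): the state, without advancing time (a new reading comes with each control period).
- grab_frame(name): name is "scene" or "side" or "wrist"; returns a dict with "image" (480x640x3 uint8, red, green, blue), "mtx" (3x3 intrinsics, pixels), "xyz" and "orientation" of the camera in the world. Camera axes: x right, y down, z forward; pixel columns grow to the right and rows downward; lengths in m; the calibration is good to about 2 mm. A picture is of the moment at which its call begins. There is no depth.
- bot.job_done(): hands the job in; it is judged then, once.
The state is a dict: "clock": time; "qpos": joint angles; "qd": joint speeds; "joint_efforts": joint torques, N m; "position": TCP position; "tool_rot": TCP orientation; "force": force on the tool from outside, world axes, zero at the start; "moment": the same for the moment, N m; "grip_width": finger opening in m; "finger_force": force on a finger pad.
Only numpy, scipy, OpenCV 4.12 (cv2) and the standard library are available. Lean on these libraries where they do the work, as an engineer would, in place of code of your own. Each camera call takes 0.05 s, during which the arm holds its last target. There are 200 camera calls.

## Working session

There is one attempt and no reset: what is moved stays moved. The work goes in short steps, Python scripts to look and compute and a shell command to move; the robot and the scene stay as the last step left them, time stands still between calls to the robot, and variables do not carry over. Pictures are saved under pics/ and viewed, at most 10 in all, crops included, and the job is handed in when it is done.

```bash
mkdir -p pics; ls
python3 - <<'E'
from workcell import observe, grab_frame, bot
import cv2,numpy as np
for n in ["scene","side"]:
    f=grab_frame(n); cv2.imwrite(f"pics/{n}0.png",f["image"][:,:,::-1]); print(n,f["mtx"],f["xyz"],f["orientation"])
print(observe())
E
```

```text
pics
scene [[510.961834     0.         325.02955984]
 [  0.         510.961834   239.38324125]
 [  0.           0.           1.        ]] [1.50961483 0.05286469 0.98884642] [-2.27987053 -0.00624192  1.68366888]
side [[608.08083973   0.         321.15838885]
 [  0.         608.08083973 243.47290171]
 [  0.           0.           1.        ]] [-0.03681668  1.05248487  1.06812672] [-2.17034381  0.02222978 -2.62160597]
{'clock': 0.1, 'qpos': array([-0.07020258,  0.52196279, -0.03636035,  1.59992231,  0.02115876,
        1.02110882, -0.11281911]), 'qd': array([ 0.00164298, -0.00082098, -0.00127623, -0.00393255, -0.00182284,
        0.00049154, -0.00116505]), 'joint_efforts': array([ 6.00351588e-03, -9.28489351e+01,  1.98515877e+00, -3.70530617e+01,
        1.82421418e-02,  5.33716375e-03, -2.83208755e-05]), 'position': array([ 6.24723009e-01, -4.92001249e-07,  2.47787948e-01]), 'tool_rot': array([-3.14057370e+00,  1.94215330e-05,  1.57077529e+00]), 'force': array([ 0.11424669,  0.15503568, -0.23743044]), 'moment': array([-0.00296053, -0.00790148,  0.06796385]), 'finger_force': 0.0, 'grip_width': 0.0851093553934709}
```

View pics/scene0.png

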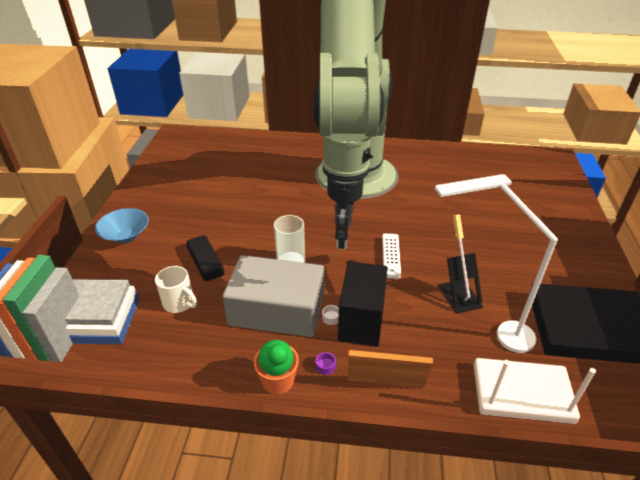

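View pics/side0.png

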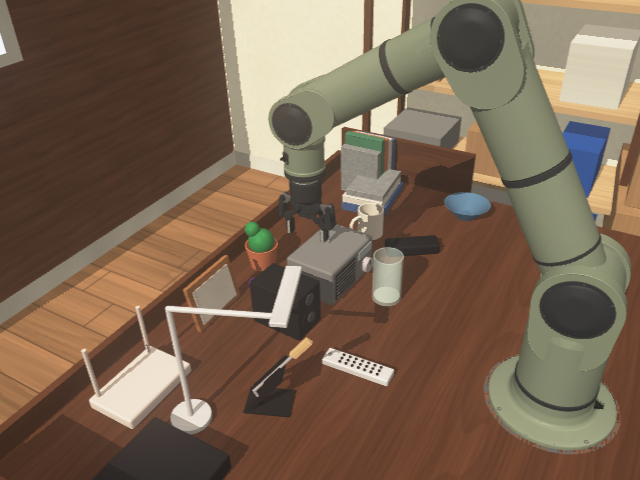

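Scene: stainless ring at (331,314) between the grey radio and black speaker; purple look-alike at (326,363) behind the gap; vase (290,240); dipper (458,215)-(467,300). The stainless one in the gap is the one meant. I'll confirm it in enlarged crops.

```bash
cat > h.py <<'E'
import numpy as np,cv2
from scipy.spatial.transform import Rotation as R
from workcell import observe, grab_frame, bot
CAL={"scene":([[510.961834,0,325.02955984],[0,510.961834,239.38324125],[0,0,1]],[1.50961483,0.05286469,0.98884642],[-2.27987053,-0.00624192,1.68366888]),
"side":([[608.08083973,0,321.15838885],[0,608.08083973,243.47290171],[0,0,1]],[-0.03681668,1.05248487,1.06812672],[-2.17034381,0.02222978,-2.62160597])}
def cam(c):
    if isinstance(c,str): c=CAL[c]
    if isinstance(c,dict): c=(c["mtx"],c["xyz"],c["orientation"])
    return np.array(c[0]),np.array(c[1]),R.from_euler("xyz",c[2]).as_matrix()
def ray(c,p):
    K,t,Rm=cam(c); d=Rm@np.linalg.inv(K)@np.array([p[0],p[1],1.]); return t,d/np.linalg.norm(d)
def plane(c,p,z):
    o,d=ray(c,p); return o+d*(z-o[2])/d[2]
def tri(c1,p1,c2,p2):
    o1,d1=ray(c1,p1);o2,d2=ray(c2,p2)
    s=np.linalg.lstsq(np.c_[d1,-d2],o2-o1,rcond=None)[0]
    a=o1+s[0]*d1;b=o2+s[1]*d2; return (a+b)/2,np.linalg.norm(a-b)
def proj(c,X):
    K,t,Rm=cam(c); q=K@Rm.T@(np.array(X)-t); return q[:2]/q[2]
E
python3 - <<'E'
import cv2,numpy as np
s=cv2.imread("pics/scene0.png");d=cv2.imread("pics/side0.png")
up=lambda a,k:cv2.resize(a,None,fx=k,fy=k,interpolation=cv2.INTER_CUBIC)
cv2.imwrite("pics/c1.png",up(s[205:350,220:410],4))   # 760x580
a=up(s[205:320,430:490],5)  # 300x575
b=up(d[330:425,235:330],5)  # 475x475
o=np.zeros((575,780,3),np.uint8);o[:,:300]=a;o[:475,300:775]=b
cv2.imwrite("pics/c2.png",o)
E
```

```text
(no output)
```

View pics/c1.png

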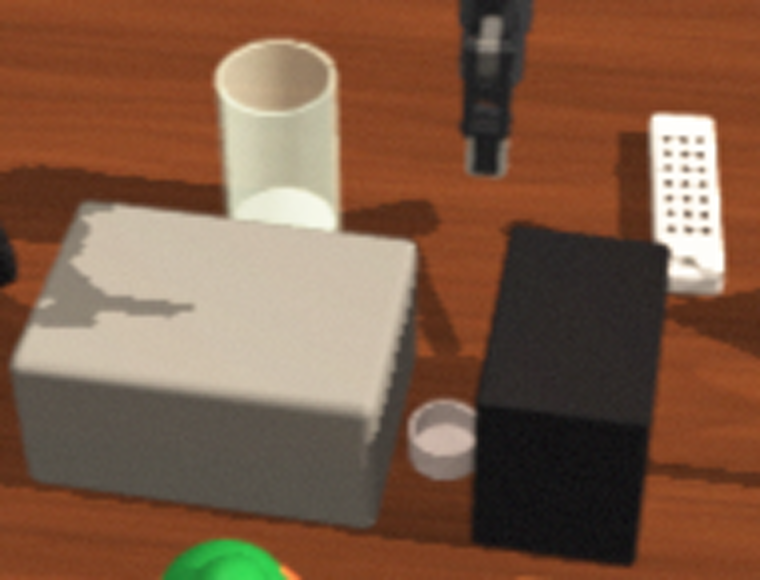

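View pics/c2.png

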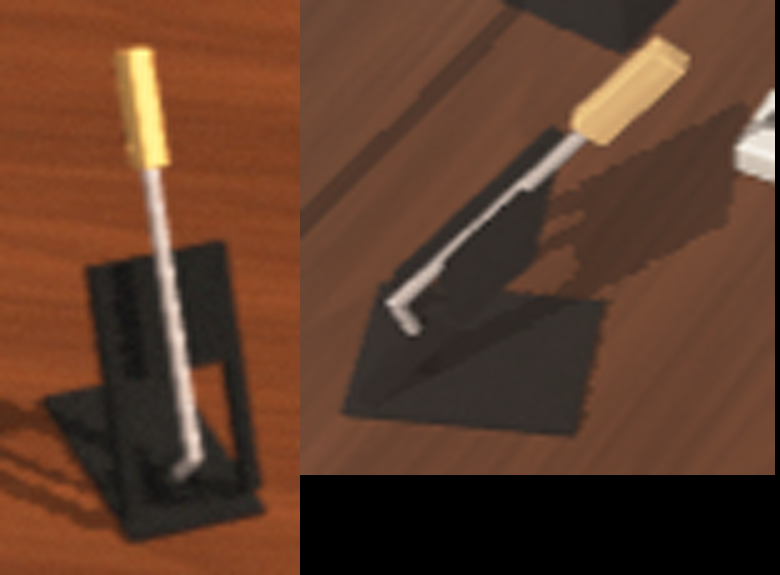

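The enlarged crop confirms the open stainless ring (crop (442,440), full picture (330,315)) standing in the gap, and the purple one is outside. The dipper's handle and foot show clearly in both views.

```bash
python3 - <<'E'
from h import *
np.set_printoptions(precision=4,suppress=True)
c1=lambda x,y:((x+.5)/4-.5+220,(y+.5)/4-.5+205)
P=lambda n,p,z:print(n,plane("scene",p,z)[:2])
for n,p in dict(nearR=(85,203),nearL=(415,240),farL=(370,412),farR=(12,365)).items(): P("radio "+n,c1(*p),.11)
for n,p in dict(nearR=(512,230),nearL=(667,247),farL=(640,418),farR=(478,405)).items(): P("spk "+n,c1(*p),.13)
# holder rim ellipse top centre (z .024); visible left edge 408, right hidden ~478
P("holder rim L",c1(408,436),.024)
P("holder rim centre",c1(445,425),.024); P("holder far bottom",c1(441,480),0);P("holder rim near",c1(446,401),.024)
# vase
for n,p in dict(l=(215,78),r=(337,78),n=(276,39),f=(278,112)).items(): P("vase rim "+n,c1(*p),.14)
s2=lambda x,y:((x+.5)/5-.5+430,(y+.5)/5-.5+205)
d2=lambda x,y:((x-300+.5)/5-.5+235,(y+.5)/5-.5+330)
T=lambda n,a,b:print(n,*tri("scene",s2(*a),"side",d2(*b)))
T("top",(135,52),(672,55)); T("hbase",(150,165),(590,126)); T("bend",(193,460),(394,302)); T("tip",(178,476),(413,330))
E
python3 - <<'E'
import cv2,numpy as np,sys
sys.path.insert(0,'.')
from h import *
for n,r in [("scene",(205,245,440,480)),("side",(325,370,270,325))]:
    im=cv2.imread(f"pics/{n}0.png");hsv=cv2.cvtColor(im,cv2.COLOR_BGR2HSV)
    m=cv2.inRange(hsv,(12,60,150),(35,255,255));k=np.zeros_like(m);k[r[0]:r[1],r[2]:r[3]]=m[r[0]:r[1],r[2]:r[3]]
    c=max(cv2.findContours(k,0,1)[0],key=cv2.contourArea);print(n,cv2.minAreaRect(c))
E
```

```text
radio nearR [ 0.5789 -0.2626]
radio nearL [ 0.5878 -0.0503]
radio farL [ 0.7326 -0.0594]
radio farR [ 0.7212 -0.2717]
spk nearR [0.5928 0.0102]
spk nearL [0.5967 0.1051]
spk farL [0.7369 0.0932]
spk farR [0.738  0.0026]
holder rim L [ 0.6734 -0.0444]
holder rim centre [ 0.6617 -0.0225]
holder far bottom [ 0.6859 -0.0222]
holder rim near [ 0.6418 -0.024 ]
vase rim l [ 0.4807 -0.1957]
vase rim r [ 0.471  -0.1158]
vase rim n [ 0.4345 -0.1627]
vase rim f [ 0.5103 -0.1487]
top [0.4592 0.2739 0.197 ] 0.002133558296468386
hbase [0.4932 0.2867 0.1518] 0.0029202773003423528
bend [0.5811 0.3222 0.0321] 0.003684323011981736
tip [0.5752 0.3186 0.0133] 0.0035696781757210824
scene ((457.97393798828125, 226.08090209960938), (24.785322189331055, 8.591231346130371), 81.25383758544922)
side ((300.3339538574219, 347.81890869140625), (9.64443302154541, 26.414688110351562), 47.48955154418945)
```

```bash
cat >> h.py <<'E'
def tool(tilt,yaw):   # tool z leaning outward along yaw by tilt (deg); tool y horizontal = -(own y)
    a,b=np.radians([tilt,yaw]); z=np.array([np.sin(a)*np.cos(b),np.sin(a)*np.sin(b),-np.cos(a)])
    y=np.array([np.sin(b),-np.cos(b),0]); return np.c_[np.cross(y,z),y,z]
def go(pos,tilt,yaw,cmd=None):  # shares from present pose (or given pose (pos,tilt,yaw))
    if cmd is None: s=observe();p0=s["position"];R0=R.from_euler("xyz",s["tool_rot"]).as_matrix()
    else: p0=np.array(cmd[0]);R0=tool(*cmd[1:])
    rv=R.from_matrix(tool(tilt,yaw)@R0.T).as_rotvec()
    print("lin",np.round((np.array(pos)-p0)/.25,3).tolist(),"rot",np.round(np.degrees(rv)/30,3).tolist())
G=np.array([.4737,.280,.177])
E
python3 - <<'E'
from h import *
print([a for a in dir(bot) if a[0]!='_'])
go([.5,.1,.30],0,-45)
go([.5,.1,.30],0,-68.4+68.4,None)
t=tool(38,21.6)[:,2]
for b in [.002-.12,.002]: print(G+b*t)
E
```

```text
['IKError', 'finger_overhang', 'job_done']
lin [-0.499, 0.4, 0.209] rot [-0.002, -0.001, -4.5]
lin [-0.499, 0.4, 0.209] rot [-0.001, -0.002, -3.0]
[0.40615355 0.25325647 0.26998527]
[0.47484486 0.28045328 0.17542398]
```

```bash
python3 -m crank '{"linear":[[-0.1,0.08,0.05],[-0.2,0.16,0.08],[-0.3,0.24,0.12],[-0.4,0.3,0.16]],"delta_rot":[[0,0,-0.28],[0,0,-0.56],[0,0,-0.84],[0,0,-1]],"fingers":[1,1,1,1]}'
python3 -m crank '{"linear":[[-0.1,0.1,0.0],[-0.15,0.2,0],[-0.2,0.3,0.0],[-0.2,0.3,0]],"delta_rot":[[0,0,-0.28],[0,0,-0.56],[0,0,-0.84],[0,0,-1]],"fingers":[1,1,1,1]}'
python3 - <<'E'
from h import *
s=observe();print(s["position"],s["tool_rot"],s["qpos"])
go([.406,.253,.27],38,21.6)
E
```

```text
clock: 0.5
position: [0.5237, 0.0761, 0.2883]
tool_rot: [-3.141, 0.0, 1.042]
force: [-0.0, 0.7, 0.4]
grip_width: 0.0857
finger_force: 0.0
clock: 0.9
position: [0.4734, 0.1532, 0.2882]
tool_rot: [-3.14, 0.0, 0.522]
force: [0.5, -0.8, 1.0]
grip_width: 0.0852
finger_force: 0.0
[0.47335477 0.15318884 0.28821564] [-3.14037052e+00  1.55208108e-04  5.21994870e-01] [-0.52580785  0.2734126   0.11666329  1.88484639 -0.0391465   0.98574156
 -1.44060716]
lin [-0.269, 0.399, -0.073] rot [0.549, -1.143, -0.267]
```

```bash
python3 -m crank '{"linear":[[-0.05,0.1,0.0],[-0.1,0.2,0],[-0.16,0.28,0.0],[-0.2,0.34,0],[-0.2,0.34,0]],"delta_rot":[[0.12,-0.24,-0.06],[0.23,-0.48,-0.11],[0.34,-0.7,-0.16],[0.45,-0.92,-0.21],[0.48,-1,-0.23]],"fingers":[1,1,1,1,1]}'
python3 - <<'E'
from h import *
s=observe();print(s["position"],s["tool_rot"],s["qpos"])
go([.406,.253,.27],38,21.6)
E
```

```text
clock: 1.4
position: [0.4325, 0.2248, 0.2888]
tool_rot: [3.108, -0.516, 0.417]
force: [1.1, -1.5, 1.0]
grip_width: 0.0855
finger_force: 0.0
[0.43246363 0.22475392 0.28882537] [ 3.10821636 -0.51562126  0.41708148] [-0.91594525  0.04331912  0.20846124  2.2918349   0.49076486  0.3585076
 -2.29490435]
lin [-0.106, 0.113, -0.075] rot [0.158, -0.239, -0.041]
```

Run:
```python
from h import *
from itertools import product
from scipy.optimize import least_squares
D=[([-0.0702,0.52196,-0.03636,1.59992,0.02116,1.02111,-0.11282],[.62472,0,.24779],[-3.14057,0,1.57078]),
([-0.52581,0.27341,0.11666,1.88485,-0.03915,0.98574,-1.44061],[.47335,.15319,.28822],[-3.14037,.00016,.52199]),
([-0.91595,0.04332,0.20846,2.29183,0.49076,0.35851,-2.2949],[.43246,.22475,.28883],[3.10822,-.51562,.41708])]
rz=lambda a:R.from_euler("z",a).as_matrix(); ry=lambda a:R.from_euler("y",a).as_matrix()
def fk(q,s,L,o1,o7):
    M=rz(s[0]*q[0]+o1); p=np.array([0,0,L[0]])
    M=M@ry(q[1])@rz(s[1]*q[2]); p=p+M@[L[4],0,L[1]]
    M=M@ry(q[3])@rz(s[2]*q[4]); p=p+M@[L[5],0,L[2]]
    M=M@ry(q[5])@rz(s[3]*q[6]+o7); p=p+M@[0,0,L[3]]; return p,M
best=[]
for s in product([1,-1],repeat=4):
    def f(v):
        out=[]
        for q,p,e in D:
            a,M=fk(q,s,v[:6],v[6],v[7]); out+=[*(a-p),*(R.from_matrix(M.T@R.from_euler("xyz",e).as_matrix()).as_rotvec()*.3)]
        return np.r_[out,1e-4*v[4:6]]
    for o in (0,1.57,3.1,-1.57):
        r=least_squares(f,[.4,.45,.45,.3,0,0,0,o]); best.append((r.cost,s,r.x))
for b in sorted(best,key=lambda b:b[0])[:3]: print(b[0],b[1],np.round(b[2],4))
go(G-.07*tool(38,21.6)[:,2],38,21.6)
```

```text
0.0001590281922602418 (-1, -1, -1, -1) [ 0.3805  0.5058  0.443   0.3208  0.0041  0.0176 -0.1003  1.4748]
0.00015902819226024304 (-1, -1, -1, -1) [ 0.3805  0.5058  0.443   0.3208  0.0041  0.0176 -0.1003  1.4748]
0.00015902819226024887 (-1, -1, -1, -1) [ 0.3805  0.5058  0.443   0.3208  0.0041  0.0176 -0.1003  1.4748]
lin [0.005, 0.158, -0.227] rot [0.158, -0.239, -0.041]
```

Run:
```python
from h import *
t=tool(34,21.6)[:,2]
go(G-.07*t,34,21.6); go(G+.002*t,34,21.6,(G-.07*t,34,21.6))
```

```text
lin [0.019, 0.163, -0.215] rot [0.107, -0.116, -0.043]
lin [0.15, 0.059, -0.239] rot [0.0, 0.0, 0.0]
```

```bash
python3 -m crank '{"linear":[[0.01,0.08,-0.1],[0.019,0.163,-0.215],[0.019,0.163,-0.215],[0.019,0.163,-0.215]],"delta_rot":[[0.06,-0.06,-0.02],[0.107,-0.116,-0.043],[0.107,-0.116,-0.043],[0.107,-0.116,-0.043]],"fingers":[1,1,1,1]}'
python3 - <<'E'
from h import *
t=tool(34,21.6)[:,2]
go(G-.07*t,34,21.6); go(G+.002*t,34,21.6)
print(observe()["qpos"])
o=np.zeros((480,640,3),np.uint8)
f=grab_frame("side");g=grab_frame("scene")
up=lambda a:cv2.resize(a,(400,400))
cv2.imwrite("pics/p1.png",np.hstack([up(f["image"][270:430,220:380]),up(g["image"][160:320,380:540])])[:,:,::-1])
E
```

```text
clock: 1.8
position: [0.4398, 0.2681, 0.2521]
tool_rot: [3.132, -0.565, 0.382]
force: [0.9, 3.2, 0.5]
grip_width: 0.0853
finger_force: 0.0
lin [-0.01, -0.01, -0.068] rot [0.035, -0.044, 0.001]
lin [0.14, 0.049, -0.307] rot [0.035, -0.044, 0.001]
[-1.37263718  0.19150511  0.65582038  2.32954818  0.60237037  0.16049533
 -2.52057043]
```

View pics/p1.png

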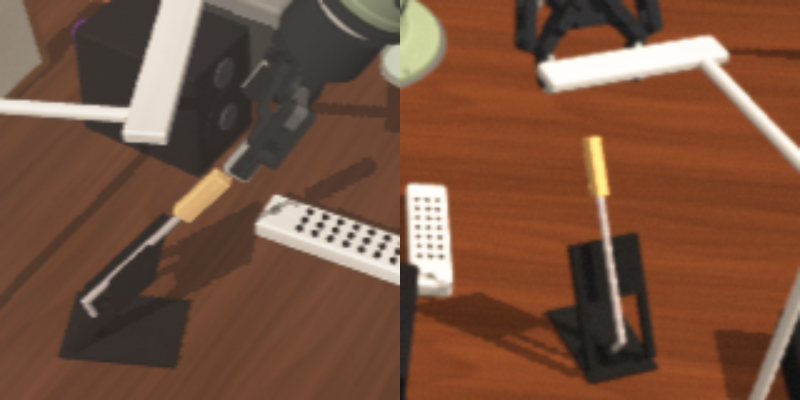

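Side crop: the gripper stands short of the handle, in line, lamp clear. Joints 6 and 7 are at their limits, so I back off and take the half-turned grasp.

```bash
python3 -m crank '{"linear":[[0,-0.05,0.04],[0,-0.1,0.08],[0,-0.15,0.1],[0,-0.2,0.1],[0,-0.2,0.1]],"delta_rot":[[-0.12,-0.05,0.2],[-0.25,-0.1,0.4],[-0.37,-0.15,0.6],[-0.5,-0.2,0.8],[-0.62,-0.247,1]],"fingers":[1,1,1,1,1]}' | sed -n '2,3p'
for i in 1 2 3 4; do
python3 -m crank '{"linear":[[0,0,0],[0,0,0],[0,0,0],[0,0,0],[0,0,0]],"delta_rot":[[-0.12,-0.05,0.2],[-0.25,-0.1,0.4],[-0.37,-0.15,0.6],[-0.5,-0.2,0.8],[-0.62,-0.247,1]],"fingers":[1,1,1,1,1]}' | sed -n '2,3p'
done
python3 - <<'E'
from h import *
s=observe();print(s["qpos"],R.from_euler("xyz",s["tool_rot"]).as_matrix())
E
```

```text
position: [0.4406, 0.2154, 0.2785]
tool_rot: [2.762, -0.444, 1.091]
position: [0.4405, 0.2169, 0.2783]
tool_rot: [2.569, -0.15, 1.679]
position: [0.4405, 0.2169, 0.2783]
tool_rot: [2.566, 0.196, 2.208]
position: [0.4405, 0.2169, 0.2784]
tool_rot: [2.759, 0.491, 2.802]
position: [0.4405, 0.2169, 0.2784]
tool_rot: [3.14, 0.612, -2.751]
[-0.95780004  0.05024345  0.28674529  2.3771633   0.87699787  0.19146751
  0.4633434 ] [[-0.75652901 -0.38165197  0.53104203]
 [-0.31172376  0.92430551  0.22019906]
 [-0.57488448  0.00104856 -0.81823391]]
```

```bash
sed -i 's/y=np.array(\[np.sin(b),-np.cos(b),0\])/y=np.array([-np.sin(b),np.cos(b),0])/' h.py
python3 - <<'E'
from h import *
t=tool(34,21.6)[:,2]
go(G-.065*t,34,21.6); go(G+.002*t,34,21.6,(G-.065*t,34,21.6))
E
```

```text
lin [-0.002, 0.199, -0.19] rot [-0.015, 0.033, -0.028]
lin [0.139, 0.055, -0.222] rot [0.0, 0.0, 0.0]
```

```bash
python3 -m crank '{"linear":[[0,0.1,-0.02],[0,0.199,-0.1],[0,0.199,-0.19],[0,0.199,-0.19]],"delta_rot":[[0,0,0],[-0.015,0.033,-0.028],[-0.015,0.033,-0.028],[-0.015,0.033,-0.028]],"fingers":[1,1,1,1]}'
python3 - <<'E'
from h import *
t=tool(34,21.6)[:,2]
go(G-.065*t,34,21.6); go(G+.002*t,34,21.6)
print(observe()["qpos"])
E
```

```text
clock: 4.8
position: [0.4402, 0.2675, 0.2298]
tool_rot: [3.138, 0.592, -2.77]
force: [-0.3, 0.5, -0.2]
grip_width: 0.0853
finger_force: 0.0
lin [-0.001, -0.003, 0.004] rot [-0.005, -0.004, 0.006]
lin [0.138, 0.052, -0.218] rot [-0.005, -0.004, 0.006]
[-1.02904509  0.21133066  0.26203411  2.36315778  1.43221717  0.17132356
 -0.22612671]
```

Good. Advance and close on the handle.

```bash
python3 -m crank '{"linear":[[0.05,0.02,-0.08],[0.1,0.037,-0.16],[0.138,0.052,-0.218],[0.138,0.052,-0.218]],"delta_rot":[[0,0,0],[0,0,0],[0,0,0],[0,0,0]],"fingers":[1,1,1,1]}' 40
python3 -m crank '{"linear":[[0,0,0],[0,0,0],[0,0,0],[0,0,0],[0,0,0]],"delta_rot":[[0,0,0],[0,0,0],[0,0,0],[0,0,0],[0,0,0]],"fingers":[-0.3,-0.7,-1,-1,-1]}' 40
python3 -m crank '{"linear":[[0,0,0],[0,0,0],[0,0,0],[0,0,0],[0,0,0]],"delta_rot":[[0,0,0],[0,0,0],[0,0,0],[0,0,0],[0,0,0]],"fingers":[-1,-1,-1,-1,-1]}' 40
python3 - <<'E'
from h import *
s=observe();print(s["qpos"])
E
```

```text
clock: 5.2
position: [0.4761, 0.2789, 0.1739]
tool_rot: [3.137, 0.591, -2.773]
force: [0.4, -0.1, 1.1]
grip_width: 0.0856
finger_force: 0.0
clock: 5.7
position: [0.4746, 0.2804, 0.1764]
tool_rot: [3.139, 0.593, -2.769]
force: [-0.0, 0.6, 0.0]
grip_width: 0.0125
finger_force: 0.4
clock: 6.2
position: [0.4749, 0.2801, 0.1759]
tool_rot: [3.139, 0.593, -2.77]
force: [-2.2, 1.0, 4.8]
grip_width: 0.0116
finger_force: 42.9
[-7.56583171e-01  3.75466731e-01 -2.08692262e-03  2.31950724e+00
  2.05360956e+00  2.37745869e-01 -8.19574905e-01]
```

```bash
python3 -m crank '{"linear":[[0,0,0.05],[0,0,0.1],[0,0,0.15],[0,0,0.2],[0,0,0.23]],"delta_rot":[[0,0,0],[0,0,0],[0,0,0],[0,0,0],[0,0,0]],"fingers":[-1,-1,-1,-1,-1]}' 60
python3 -m crank '{"linear":[[0,0,0],[0,0,0]],"delta_rot":[[0,0,0],[0,0,0]],"fingers":[-1,-1]}' 60
python3 - <<'E'
from h import *
s=observe();print(s["qpos"])
f=grab_frame("side");g=grab_frame("scene")
up=lambda a:cv2.resize(a,(400,400))
cv2.imwrite("pics/p2.png",np.hstack([up(f["image"][230:430,200:400]),up(g["image"][140:320,370:550])])[:,:,::-1])
E
```

```text
clock: 6.7
position: [0.4747, 0.2798, 0.2337]
tool_rot: [3.139, 0.592, -2.77]
force: [-0.5, -0.9, -1.0]
grip_width: 0.0115
finger_force: 59.2
clock: 6.9
position: [0.4749, 0.2797, 0.233]
tool_rot: [3.139, 0.592, -2.77]
force: [0.4, -0.0, -0.5]
grip_width: 0.0114
finger_force: 59.2
[-0.8737972   0.25308855  0.13508983  2.27684765  1.25906493  0.18191241
 -0.0138549 ]
```

View pics/p2.png

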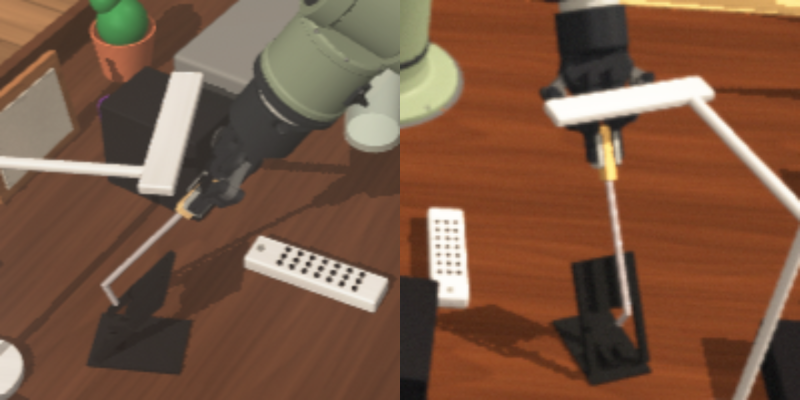

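The side crop shows the dipper held, hook (118,304) free above the cheeks, with the lamp clear.

```bash
cat >> h.py <<'E'
DT=4.0; HS=.185
def own(tilt,yaw):
    a,b=np.radians([tilt,yaw]); h=np.array([np.cos(b),np.sin(b),0]);u=np.array([0,0,1.])
    z=-np.sin(a)*h+np.cos(a)*u; x=np.cos(a)*h+np.sin(a)*u; return x,z
def tcp(tip,tilt,yaw):  # tilt: rod
    x,z=own(tilt,yaw); g=np.array(tip)+.024*x+(.014+HS)*z
    return g+.002*tool(tilt-DT,yaw)[:,2]
def gt(tip,tilt,yaw,cmd=None):
    go(tcp(tip,tilt,yaw),tilt-DT,yaw,None if cmd is None else (tcp(*cmd),cmd[1]-DT,cmd[2]))
def tipnow():
    s=observe();M=R.from_euler("xyz",s["tool_rot"]).as_matrix();t=M[:,2]
    yaw=np.degrees(np.arctan2(t[1],t[0]));ti=np.degrees(np.arccos(-t[2]))+DT
    x,z=own(ti,yaw); return s["position"]-.002*t-(.014+HS)*z-.024*x,ti,yaw
E
python3 - <<'E'
from h import *
print(tipnow())
print(tri("side",(259,382),"scene",(469.5,285.4)),tri("side",(252,372.5),"scene",(472.6,282.7)))
p,ti,y=tipnow();x,z=own(ti,y);print(p+.024*x+.014*z)
a=([p[0]+.02,p[1]-.055,p[2]],ti,y)
gt([.56,.20,.16],30,10,a); gt([.54,.06,.17],20,-3,([.56,.20,.16],30,10));gt([.655,-.022,.15],20,-3,([.54,.06,.17],20,-3))
print(tcp([.655,-.022,.15],20,-3),tcp([.54,.06,.17],20,-3))
E
```

```text
(array([0.56984246, 0.31716207, 0.06259378]), np.float64(37.903796338474784), np.float64(21.526973798245947))
(array([0.56735184, 0.31961552, 0.06057767]), np.float64(0.0009854159957441786)) (array([0.58197789, 0.32145138, 0.08495443]), np.float64(0.00026760033495528015))
[0.57945776 0.32095487 0.08838449]
lin [-0.046, -0.153, 0.439] rot [-0.072, 0.254, -0.384]
lin [0.047, -0.497, 0.083] rot [-0.02, 0.333, -0.432]
lin [0.46, -0.328, -0.08] rot [0.0, 0.0, 0.0]
[ 0.6101035  -0.01964707  0.34328479] [0.4951035  0.06235293 0.36328479]
```

```bash
python3 -m crank '{"linear":[[0.025,-0.063,0],[0.05,-0.125,0],[0.08,-0.2,0.01],[0.08,-0.2,0.02]],"delta_rot":[[0,0,0],[0,0,0],[0,0,0],[0,0,0]],"fingers":[-1,-1,-1,-1]}' 60
python3 - <<'E'
from h import *
print(tipnow())
w=[([.55,.17,.085],27,8),([.54,.06,.17],20,-3),([.655,-.022,.15],20,-3)]
gt(*w[0]);gt(*w[1],w[0]);gt(*w[2],w[1]); print([tcp(*a) for a in w])
E
```

```text
clock: 7.4
position: [0.4959, 0.2263, 0.2375]
tool_rot: [3.14, 0.591, -2.774]
force: [1.0, 0.2, -0.8]
grip_width: 0.0112
finger_force: 59.2
(array([0.59108902, 0.26321412, 0.06735407]), np.float64(37.861159144707116), np.float64(21.198875079484534))
lin [-0.054, -0.263, 0.135] rot [-0.093, 0.351, -0.435]
lin [0.05, -0.393, 0.368] rot [-0.01, 0.233, -0.366]
lin [0.46, -0.328, -0.08] rot [0.0, 0.0, 0.0]
[array([0.48248502, 0.16051139, 0.27136506]), array([0.4951035 , 0.06235293, 0.36328479]), array([ 0.6101035 , -0.01964707,  0.34328479])]
```

```bash
python3 -m crank '{"linear":[[-0.06,-0.12,0],[-0.1,-0.26,0.0],[-0.08,-0.27,0.07],[-0.054,-0.263,0.135],[-0.054,-0.263,0.135]],"delta_rot":[[0,0,-0.1],[-0.03,0.06,-0.25],[-0.06,0.2,-0.38],[-0.093,0.351,-0.435],[-0.093,0.351,-0.435]],"fingers":[-1,-1,-1,-1,-1]}' 60
python3 -m crank '{"linear":[[0.01,-0.1,0.1],[0.03,-0.2,0.2],[0.05,-0.3,0.3],[0.05,-0.393,0.368],[0.05,-0.393,0.368]],"delta_rot":[[0,0.06,-0.1],[0,0.12,-0.2],[-0.01,0.18,-0.3],[-0.01,0.233,-0.366],[-0.01,0.233,-0.366]],"fingers":[-1,-1,-1,-1,-1]}' 60
python3 - <<'E'
from h import *
print(tipnow(),observe()["qpos"])
gt([.655,-.022,.15],20,-3)
E
```

```text
clock: 7.9
position: [0.4839, 0.1598, 0.2677]
tool_rot: [-3.129, 0.431, -2.991]
force: [0.8, -1.3, -0.7]
grip_width: 0.0114
finger_force: 59.2
clock: 8.4
position: [0.498, 0.0586, 0.3616]
tool_rot: [-3.13, 0.314, 3.094]
force: [0.6, -0.3, -0.9]
grip_width: 0.011
finger_force: 59.2
(array([0.54954806, 0.05415509, 0.17004415]), np.float64(22.023796335213078), np.float64(-4.931330267522979)) [-0.13869182  0.06145456 -0.18037895  1.98276777  0.18272938  0.81572901
  1.09810408]
lin [0.448, -0.313, -0.073] rot [0.025, 0.066, -0.003]
```

```bash
python3 -m crank '{"linear":[[0.1,-0.08,0],[0.2,-0.16,0],[0.3,-0.24,-0.02],[0.4,-0.29,-0.05],[0.45,-0.313,-0.073]],"delta_rot":[[0,0.02,0],[0.01,0.04,0],[0.02,0.06,0],[0.025,0.066,0],[0.025,0.066,0]],"fingers":[-1,-1,-1,-1,-1]}' 60
python3 -m crank '{"linear":[[0,0,0],[0,0,-0.1],[0,0,-0.2],[0,0,-0.3],[0,0,-0.3]],"delta_rot":[[0,0,0],[0,0,0],[0,0,0],[0,0,0],[0,0,0]],"fingers":[-1,-1,-1,-1,-1]}' 60
python3 - <<'E'
from h import *
np.set_printoptions(precision=4,suppress=True)
print(tipnow())
g=grab_frame("scene");cv2.imwrite("pics/s3.png",g["image"][:,:,::-1])
cv2.imwrite("pics/p3.png",cv2.resize(g["image"][230:350,270:400],None,fx=5,fy=5,interpolation=cv2.INTER_CUBIC)[:,:,::-1])
p,ti,y=tipnow();x,z=own(ti,y);print("pred px tip",(proj("scene",p)-[270,230])*5,"bend",(proj("scene",p+.024*x+.014*z)-[270,230])*5)
E
```

```text
clock: 8.9
position: [0.6104, -0.018, 0.3396]
tool_rot: [-3.141, 0.275, 3.095]
force: [-1.3, 1.1, -1.7]
grip_width: 0.0115
finger_force: 59.1
clock: 9.4
position: [0.6071, -0.0155, 0.2638]
tool_rot: [3.141, 0.272, 3.098]
force: [-0.4, 0.7, -0.7]
grip_width: 0.0111
finger_force: 59.1
(array([ 0.6506, -0.0173,  0.0702]), np.float64(19.602331097155346), np.float64(-2.358748998311191))
pred px tip [318.1541 324.4198] bend [313.7011 320.8316]
```

View pics/p3.png

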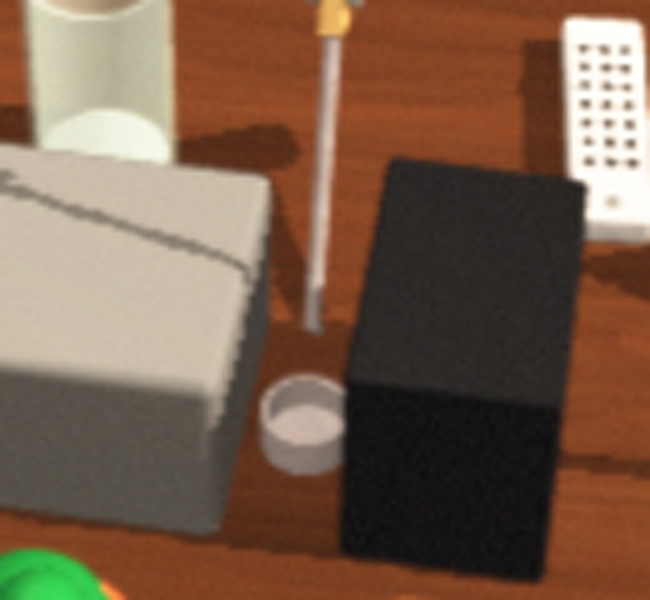

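Scene crop: hook at (314,330), nicely in the gap, holder rim centre about (305,403), untouched.

Run:
```python
from h import *
gt([.658,-.0215,.013],20,-3)
```

```text
lin [0.02, -0.014, -0.239] rot [-0.002, -0.008, -0.017]
```

```bash
python3 -m crank '{"linear":[[0.02,-0.014,-0.02],[0.02,-0.014,-0.08],[0.02,-0.014,-0.14],[0.02,-0.014,-0.19],[0.02,-0.014,-0.235]],"delta_rot":[[0,0,-0.017],[0,0,-0.017],[0,0,-0.017],[0,0,-0.017],[0,0,-0.017]],"fingers":[-1,-1,-1,-1,-1]}' 60
python3 -m crank '{"linear":[[0,0,0],[0,0,0]],"delta_rot":[[0,0,0],[0,0,0]],"fingers":[-1,-1]}' 60
python3 - <<'E'
from h import *
np.set_printoptions(precision=4,suppress=True)
print(tipnow())
g=grab_frame("scene");f=grab_frame("side")
p,ti,y=tipnow()
cv2.imwrite("pics/p4.png",cv2.resize(g["image"][270:340,290:370],None,fx=7,fy=7,interpolation=cv2.INTER_CUBIC)[:,:,::-1])
gt([.646,-.0205,p[2]],20,-3)
E
```

```text
clock: 9.95
position: [0.6147, -0.02, 0.208]
tool_rot: [3.14, 0.278, 3.088]
force: [0.8, -0.2, 0.2]
grip_width: 0.0113
finger_force: 59.1
clock: 10.15
position: [0.6145, -0.0199, 0.2083]
tool_rot: [3.14, 0.278, 3.088]
force: [0.0, 1.0, -0.1]
grip_width: 0.0115
finger_force: 59.1
(array([ 0.6591, -0.0221,  0.015 ]), np.float64(19.90391541066039), np.float64(-2.784063692258292))
lin [-0.054, 0.007, -0.0] rot [-0.003, -0.002, 0.002]
```

View pics/p4.png

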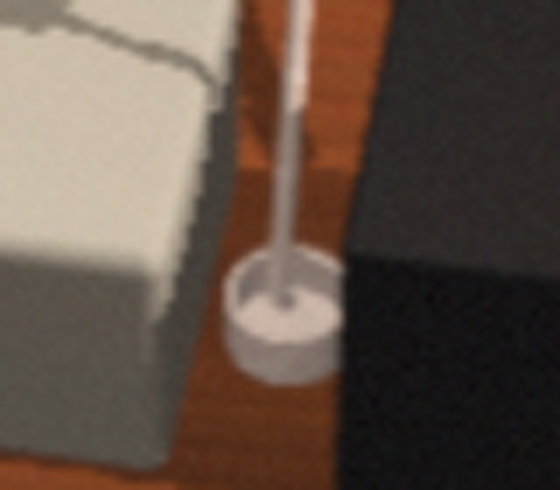

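The crop shows the hook end inside the holder at (285,300). Lower it 3 mm more, then drag out along the gap.

```bash
python3 -m crank '{"linear":[[0,0,-0.012],[-0.025,0.002,-0.012],[-0.05,0.003,-0.012],[-0.08,0.004,-0.012],[-0.11,0.006,-0.012]],"delta_rot":[[0,0,0],[0,0,0],[0,0,0],[0,0,0],[0,0,0]],"fingers":[-1,-1,-1,-1,-1]}' 60
python3 -m crank '{"linear":[[-0.04,0.002,0],[-0.08,0.004,0],[-0.12,0.006,0],[-0.16,0.008,0],[-0.2,0.01,0]],"delta_rot":[[0,0,0],[0,0,0],[0,0,0],[0,0,0],[0,0,0]],"fingers":[-1,-1,-1,-1,-1]}' 60
python3 - <<'E'
from h import *
np.set_printoptions(precision=4,suppress=True)
print(tipnow())
g=grab_frame("scene")
im=g["image"].astype(int); c=im[240:340,300:360]
# grey-ish bright pixels low saturation
m=((c.max(2)-c.min(2))<45)&(c.min(2)>110); ys,xs=np.nonzero(m); print(xs.min()+300,xs.max()+300,ys.min()+240,ys.max()+240)
p=tipnow()[0];gt([.5195,-.0148,p[2]],20,-3)
E
```

```text
clock: 10.75
position: [0.586, -0.0184, 0.2052]
tool_rot: [3.14, 0.278, 3.088]
force: [1.0, 0.2, -0.6]
grip_width: 0.0111
finger_force: 59.1
clock: 11.25
position: [0.5359, -0.0159, 0.205]
tool_rot: [3.14, 0.277, 3.088]
force: [0.9, -0.5, 0.4]
grip_width: 0.0116
finger_force: 59.1
(array([ 0.5804, -0.0181,  0.0117]), np.float64(19.89413872567126), np.float64(-2.7793750800484998))
300 341 240 313
lin [-0.239, 0.014, -0.001] rot [-0.002, -0.006, 0.002]
```

```bash
python3 -m crank '{"linear":[[-0.04,0.002,0],[-0.08,0.004,0],[-0.12,0.006,0],[-0.16,0.008,0],[-0.19,0.01,0]],"delta_rot":[[0,0,0],[0,0,0],[0,0,0],[0,0,0],[0,0,0]],"fingers":[-1,-1,-1,-1,-1]}' 60
python3 -m crank '{"linear":[[-0.02,0.002,0],[-0.04,0.004,0],[-0.05,0.004,0],[-0.05,0.004,0]],"delta_rot":[[0,0,0],[0,0,0],[0,0,0],[0,0,0]],"fingers":[-1,-1,-1,-1]}' 60
python3 - <<'E'
from h import *
np.set_printoptions(precision=4,suppress=True)
print(tipnow())
g=grab_frame("scene");f=grab_frame("side")
print(proj("scene",[.536,-.0155,.012]),proj("side",[.536,-.0155,.012]))
cv2.imwrite("pics/p5.png",np.hstack([cv2.resize(g["image"][180:300,240:400],(533,400)),cv2.resize(f["image"][220:370,300:400],(266,400))])[:,:,::-1])
E
```

```text
clock: 11.8
position: [0.4883, -0.0134, 0.205]
tool_rot: [3.14, 0.277, 3.088]
force: [0.6, 0.2, -1.5]
grip_width: 0.0114
finger_force: 59.1
clock: 12.2
position: [0.4766, -0.0124, 0.205]
tool_rot: [3.14, 0.277, 3.088]
force: [-0.8, -0.5, -0.2]
grip_width: 0.0112
finger_force: 59.1
(array([ 0.5211, -0.0146,  0.0116]), np.float64(19.883123599873272), np.float64(-2.784429954682454))
[338.2588 278.976 ] [342.8859 314.9399]
```

View pics/p5.png

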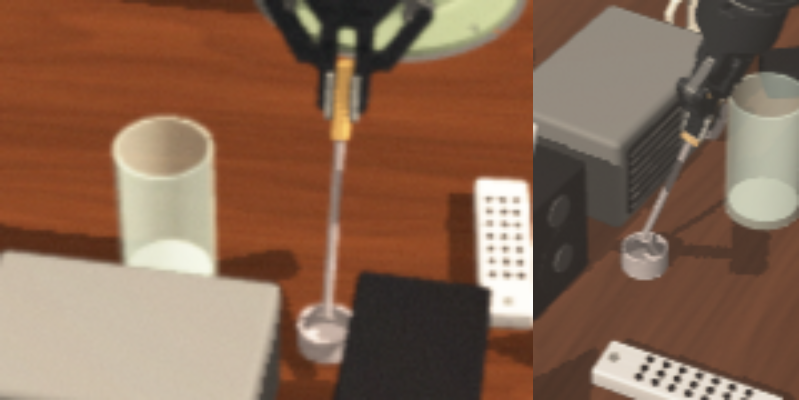

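The holder stands upright clear of the gap, side crop (645,255), centre about 50 mm out. Now the vase.

Run:
```python
from h import *
np.set_printoptions(precision=4,suppress=True)
print("vase side rim",plane("side",(388.3,255.6),.14),"floor",plane("side",(386,294.8),.008))
print("scene rim ctr",plane("scene",(240+163*.3,180+150*.3),.14))
for n in ("scene","side"):
    print(n,[proj(n,[.473+.04*np.cos(a),-.156+.04*np.sin(a),.14]).round(1).tolist() for a in np.radians([0,90,180,270])])
V=np.array([.473,-.156,0])
p=tipnow()[0]
w=[([p[0]+.008,p[1],.20],20,-3),([.486,-.156,.20],28,0),([.486,-.156,.02],28,0)]
gt(*w[0]);gt(*w[1],w[0]);gt(*w[2],w[1]);print([tcp(*a) for a in w])
```

```text
vase side rim [ 0.4726 -0.1496  0.14  ] floor [ 0.4735 -0.1492  0.008 ]
scene rim ctr [ 0.4794 -0.1544  0.14  ]
scene [[286.1, 233.1], [303.7, 224.6], [291.2, 214.2], [273.8, 222.3]]
side [[375.4, 250.2], [382.7, 262.2], [403.3, 258.5], [395.4, 246.7]]
lin [0.031, 0.001, 0.753] rot [-0.003, -0.004, 0.002]
lin [-0.28, -0.575, -0.033] rot [-0.007, -0.267, 0.1]
lin [0.0, 0.0, -0.72] rot [0.0, 0.0, 0.0]
[array([ 0.4845, -0.0122,  0.3933]), array([ 0.4146, -0.156 ,  0.3851]), array([ 0.4146, -0.156 ,  0.2051])]
```

```bash
python3 -m crank '{"linear":[[0.02,0,0.01],[0.031,0,0.1],[0.031,0,0.25],[0.031,0,0.42],[0.031,0,0.6]],"delta_rot":[[0,0,0],[0,0,0],[0,0,0],[0,0,0],[0,0,0]],"fingers":[-1,-1,-1,-1,-1]}' 60
python3 -m crank '{"linear":[[0,0,0.1],[-0.05,-0.1,0.15],[-0.12,-0.25,0.15],[-0.2,-0.4,0.14],[-0.28,-0.5,0.13]],"delta_rot":[[0,0,0],[0,-0.05,0.02],[0,-0.12,0.05],[0,-0.2,0.08],[-0.007,-0.267,0.1]],"fingers":[-1,-1,-1,-1,-1]}' 60
python3 - <<'E'
from h import *
np.set_printoptions(precision=4,suppress=True)
print(tipnow(),observe()["qpos"])
gt([.486,-.155,.19],28,0)
g=grab_frame("side");im=g["image"].astype(int)
print(proj("side",[.536,-.0155,.012]),im[310:321,342].tolist()[::5])
E
```

```text
clock: 12.8
position: [0.4843, -0.0124, 0.3567]
tool_rot: [3.14, 0.277, 3.088]
force: [0.0, 0.2, 0.2]
grip_width: 0.0114
finger_force: 59.1
clock: 13.3
position: [0.4137, -0.1398, 0.3879]
tool_rot: [3.141, 0.42, 3.139]
force: [1.2, -0.6, -0.9]
grip_width: 0.0113
finger_force: 59.2
(array([ 0.4853, -0.1398,  0.2028]), np.float64(28.05064966801526), np.float64(0.0024624987568526557)) [ 0.1301 -0.1407  0.1196  2.1326 -0.1257  0.745   1.8958]
lin [0.004, -0.061, -0.051] rot [-0.002, 0.002, 0.003]
[342.8859 314.9399] [[172, 157, 148], [207, 188, 176], [171, 155, 146]]
```

```bash
python3 -m crank '{"linear":[[0.004,-0.04,-0.02],[0.004,-0.061,-0.05],[0.004,-0.061,-0.12],[0.004,-0.061,-0.22],[0.004,-0.061,-0.3]],"delta_rot":[[0,0,0],[0,0,0],[0,0,0],[0,0,0],[0,0,0]],"fingers":[-1,-1,-1,-1,-1]}' 60
python3 - <<'E'
from h import *
np.set_printoptions(precision=4,suppress=True)
p,ti,y=tipnow();print(p,ti,y,observe()["qpos"])
gt([.486,-.155,.018],28,0)
g=grab_frame("scene");f=grab_frame("side")
cv2.imwrite("pics/p6.png",np.hstack([cv2.resize(g["image"][190:280,250:340],(400,400)),cv2.resize(f["image"][210:320,340:450],(400,400))])[:,:,::-1])
E
```

```text
clock: 13.85
position: [0.4155, -0.1524, 0.3112]
tool_rot: [3.14, 0.416, 3.141]
force: [0.9, 0.4, -0.2]
grip_width: 0.0111
finger_force: 59.2
[ 0.4865 -0.1522  0.1258] 27.850681687011015 0.17302428531059694 [ 0.1246 -0.0326  0.1754  2.2511 -0.2283  0.5351  2.0454]
lin [-0.004, -0.01, -0.432] rot [-0.003, -0.005, 0.0]
```

View pics/p6.png

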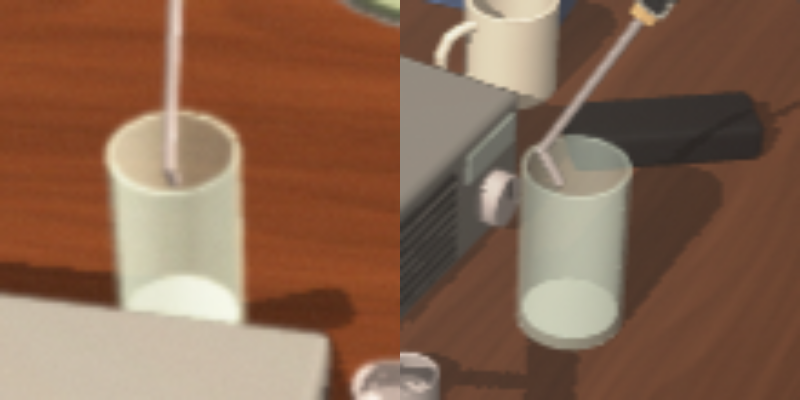

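Hook just inside the rim at the far side, centred sideways: scene crop (172,180), side crop (540,155). Going on down.

```bash
python3 -m crank '{"linear":[[-0.004,-0.01,-0.06],[-0.004,-0.01,-0.13],[-0.004,-0.01,-0.2],[-0.004,-0.01,-0.27],[-0.004,-0.01,-0.3]],"delta_rot":[[0,0,0],[0,0,0],[0,0,0],[0,0,0],[0,0,0]],"fingers":[-1,-1,-1,-1,-1]}' 60
python3 - <<'E'
from h import *
np.set_printoptions(precision=4,suppress=True)
p,ti,y=tipnow();print(p,ti,y,observe()["qpos"])
gt([.486,-.155,.018],28,0)
E
```

```text
clock: 14.45
position: [0.4149, -0.1549, 0.237]
tool_rot: [3.139, 0.417, 3.141]
force: [-0.3, 0.1, -0.4]
grip_width: 0.0114
finger_force: 59.1
[ 0.4859 -0.1545  0.0517] 27.864192922523134 0.2738449186732236 [ 0.163   0.105   0.1615  2.3551 -0.4826  0.3198  2.3228]
lin [-0.001, -0.001, -0.135] rot [-0.004, -0.005, -0.0]
```

```bash
python3 -m crank '{"linear":[[0,0,-0.04],[0,0,-0.08],[0,0,-0.11],[0,0,-0.135],[0,0,-0.135]],"delta_rot":[[0,0,0],[0,0,0],[0,0,0],[0,0,0],[0,0,0]],"fingers":[-1,-1,-1,-1,-1]}' 60
python3 - <<'E'
from h import *
np.set_printoptions(precision=4,suppress=True)
p,ti,y=tipnow();print(p,ti,y,observe()["qpos"])
gt([.488,-.155,.013],28,0)
E
```

```text
clock: 14.95
position: [0.4151, -0.155, 0.2039]
tool_rot: [3.139, 0.417, 3.14]
force: [-0.3, -0.6, -0.7]
grip_width: 0.0117
finger_force: 59.1
[ 0.4863 -0.1546  0.0186] 27.90959558702666 0.3069852931178406 [ 0.3086  0.1799  0.005   2.388  -0.6369  0.2168  2.4831]
lin [0.006, 0.0, -0.023] rot [-0.005, -0.003, 0.0]
```

```bash
python3 -m crank '{"linear":[[0.005,0,-0.01],[0.01,0,-0.02],[0.014,0,-0.022],[0.014,0,-0.022]],"delta_rot":[[0,0,0],[0,0,0],[0,0,0],[0,0,0]],"fingers":[-1,-1,-1,-1]}' 60
python3 - <<'E'
from h import *
np.set_printoptions(precision=4,suppress=True)
p,ti,y=tipnow();s=observe();print(p,ti,y,s["qpos"],s["force"])
g=grab_frame("scene")
cv2.imwrite("pics/s7.png",g["image"][:,:,::-1])
# vase shift: compare right/left edges region with first picture
a=cv2.imread("pics/scene0.png")[205:262,262:316];b=g["image"][205:262,262:316,::-1]
print(cv2.phaseCorrelate(np.float32(cv2.cvtColor(a,6)),np.float32(cv2.cvtColor(np.ascontiguousarray(b),6))))
E
```

```text
clock: 15.35
position: [0.4182, -0.1552, 0.1983]
tool_rot: [3.14, 0.417, 3.141]
force: [-0.7, -0.7, -0.7]
grip_width: 0.0114
finger_force: 59.1
[ 0.4894 -0.155   0.0131] 27.91050464352992 0.16544088931003545 [ 0.338   0.197  -0.0321  2.3867 -0.6435  0.1974  2.4881] [-0.7024 -0.6788 -0.6601]
((-0.016605715083962025, -0.002239526112525425), 0.9509525566925238)
```

Run:
```python
from h import *
p,ti,y=tipnow();x,z=own(ti,y);b=p+.024*x+.014*z
for t in (29.5,31):
    x,z=own(t,0);tp=b-.024*x-.014*z; tp[2]=max(tp[2],.0125);gt(tp,t,0)
```

```text
lin [-0.018, 0.001, -0.01] rot [-0.003, -0.053, 0.001]
lin [-0.034, 0.001, -0.019] rot [-0.003, -0.103, 0.001]
```

```bash
python3 -m crank '{"linear":[[-0.009,0,-0.005],[-0.018,0,-0.01],[-0.026,0,-0.015],[-0.034,0,-0.019],[-0.034,0,-0.019]],"delta_rot":[[0,-0.025,0],[0,-0.053,0],[0,-0.08,0],[0,-0.103,0],[0,-0.103,0]],"fingers":[-1,-1,-1,-1,-1]}' 60
python3 - <<'E'
from h import *
np.set_printoptions(precision=4,suppress=True)
p,ti,y=tipnow();s=observe();print(p,ti,y,s["qpos"],s["force"])
x,z=own(ti,y);print("bend",p+.024*x+.014*z)
E
```

```text
clock: 15.9
position: [0.4104, -0.158, 0.2052]
tool_rot: [3.134, 0.458, 3.139]
force: [1.0, -0.2, -1.0]
grip_width: 0.0114
finger_force: 59.2
[ 0.4891 -0.1567  0.0231] 30.256410376367665 0.8807039069921955 [ 0.6102  0.1805 -0.2972  2.4059 -0.6481  0.1618  2.5194] [ 1.0063 -0.2168 -0.9715]
bend [ 0.5027 -0.1565  0.0472]
```

```bash
python3 -c "
from h import *
gt([.4895,-.155,.0125],28,0)"
python3 -m crank '{"linear":[[0.01,0.004,-0.005],[0.02,0.008,-0.015],[0.03,0.01,-0.026],[0.03,0.01,-0.026]],"delta_rot":[[0.004,0.03,-0.01],[0.01,0.06,-0.02],[0.01,0.08,-0.03],[0.01,0.08,-0.03]],"fingers":[-1,-1,-1,-1]}' 40
python3 - <<'E'
from h import *
np.set_printoptions(precision=4,suppress=True)
p,ti,y=tipnow();s=observe();print(p,ti,y,s["qpos"],s["force"])
gt([.4895,-.155,.0125],28,0)
E
```

```text
lin [0.031, 0.012, -0.03] rot [-0.014, 0.075, -0.001]
clock: 16.3
position: [0.4187, -0.1547, 0.1983]
tool_rot: [3.128, 0.415, 3.123]
force: [-0.1, 0.1, -0.0]
grip_width: 0.0111
finger_force: 59.2
[ 0.4895 -0.1537  0.0129] 27.807446426550257 0.798959006043751 [ 0.4395  0.2008 -0.1448  2.3793 -0.5312  0.1933  2.3617] [-0.0721  0.1378 -0.0424]
lin [-0.002, -0.001, -0.003] rot [-0.023, -0.007, 0.025]
```

```bash
python3 -m crank '{"linear":[[0,0,0],[0,0,0],[0,0,0],[0,0,0],[0,0,0]],"delta_rot":[[0,0,0],[0,0,0],[0,0,0],[0,0,0],[0,0,0]],"fingers":[-0.7,-0.65,-0.6,-0.5,-0.4]}' 20
python3 - <<'E'
from h import *
np.set_printoptions(precision=4,suppress=True)
f=grab_frame("side");g=grab_frame("scene")
for n,i,r in (("side",f["image"],(200,300,370,460)),("scene",g["image"],(150,230,250,330))):
    h=cv2.cvtColor(i,cv2.COLOR_RGB2HSV);m=cv2.inRange(h,(12,60,150),(35,255,255));k=np.zeros_like(m);k[r[0]:r[1],r[2]:r[3]]=m[r[0]:r[1],r[2]:r[3]]
    for c in cv2.findContours(k,0,1)[0]:
        if cv2.contourArea(c)>15: print(n,cv2.minAreaRect(c))
    cv2.imwrite(f"pics/{n}8.png",i[:,:,::-1])
V=np.array([.473,-.155,0])
x,z=own(32,0);b=V+[.0325,0,.036]
for s in(.15,.18,.21): print(s,proj("side",b+s*z),proj("scene",b+s*z))
E
```

```text
clock: 16.8
position: [0.4181, -0.1552, 0.1985]
tool_rot: [3.128, 0.416, 3.121]
force: [0.2, -0.1, 0.0]
grip_width: 0.0256
finger_force: 0.0
scene ((298.0, 222.0), (14.0, 12.0), 90.0)
scene ((281.0, 221.5), (15.0, 16.0), 90.0)
scene ((291.0, 194.5), (23.0, 6.0), 90.0)
0.15 [406.1161 252.1167] [291.6489 205.8315]
0.18 [412.4921 245.6114] [292.2657 194.6658]
0.21 [419.0446 238.926 ] [292.8866 183.4253]
```

```bash
python3 -m crank '{"linear":[[0,0,0],[0,0,0],[0,0,0],[0,0,0.02],[0,0,0.06]],"delta_rot":[[0,0,0],[0,0,0],[0,0,0],[0,0,0],[0,0,0]],"fingers":[0,0.4,0.5,0.5,0.5]}' 20
python3 -m crank '{"linear":[[0,0,0.08],[0,0,0.2],[0,0,0.35],[0,0,0.5],[0,0,0.6]],"delta_rot":[[0,0,0],[0,0,0],[0,0,0],[0,0,0],[0,0,0]],"fingers":[0.5,0.5,0.5,0.5,0.5]}' 20
python3 -m crank '{"linear":[[0,0.05,0.1],[0,0.1,0.1],[0,0.1,0.1],[0,0.1,0.1],[0,0.1,0.1]],"delta_rot":[[0,0,0],[0,0,0],[0,0,0],[0,0,0],[0,0,0]],"fingers":[0.5,0.5,0.5,0.5,0.5]}' 20
python3 - <<'E'
from h import *
np.set_printoptions(precision=4,suppress=True)
C={}
for t in range(2):
  for n,r in (("side",(200,300,360,470)),("scene",(150,230,250,330))):
    i=grab_frame(n)["image"];h=cv2.cvtColor(i,cv2.COLOR_RGB2HSV);m=cv2.inRange(h,(12,60,150),(35,255,255));k=np.zeros_like(m);k[r[0]:r[1],r[2]:r[3]]=m[r[0]:r[1],r[2]:r[3]]
    for c in cv2.findContours(k,0,1)[0]:
        if cv2.contourArea(c)>15: q=cv2.minAreaRect(c);print(n,q); C.setdefault((n,t),[]).append(q[0])
    a=cv2.imread(f"pics/{n}0.png")
    cv2.imwrite(f"pics/{n}9{t}.png",i[:,:,::-1])
for q in C.get(("side",1),[]):
  for w in C.get(("scene",1),[]): print(tri("side",q,"scene",w))
a=cv2.imread("pics/scene0.png")[228:262,262:316];b=cv2.imread("pics/scene91.png")[228:262,262:316]
print(cv2.phaseCorrelate(np.float32(cv2.cvtColor(a,6)),np.float32(cv2.cvtColor(b,6))))
i=cv2.imread("pics/side91.png");print("holder px",i[310:321:5,342].tolist())
E
```

```text
clock: 17.4
position: [0.4178, -0.1551, 0.2134]
tool_rot: [3.128, 0.415, 3.121]
force: [-0.4, 0.6, -0.0]
grip_width: 0.0639
finger_force: 0.0
clock: 17.9
position: [0.4181, -0.1553, 0.3665]
tool_rot: [3.13, 0.418, 3.122]
force: [0.6, -0.1, -1.7]
grip_width: 0.0639
finger_force: 0.0
clock: 18.4
position: [0.4179, -0.1307, 0.3881]
tool_rot: [3.128, 0.415, 3.121]
force: [0.0, 0.2, -0.0]
grip_width: 0.064
finger_force: 0.0
side ((411.00006103515625, 245.0000457763672), (7.0710673332214355, 21.21320343017578), 45.0)
scene ((298.0, 222.0), (14.0, 12.0), 90.0)
scene ((281.0, 221.5), (15.0, 16.0), 90.0)
scene ((291.5, 194.0), (7.0, 24.0), 0.0)
side ((411.00006103515625, 245.0000457763672), (7.0710673332214355, 21.21320343017578), 45.0)
scene ((298.0, 222.0), (14.0, 12.0), 90.0)
scene ((281.0, 221.5), (16.0, 15.0), 0.0)
scene ((291.5, 194.0), (24.0, 7.0), 90.0)
(array([ 0.4366, -0.1561,  0.151 ]), np.float64(0.06713251389004089))
(array([ 0.4415, -0.1942,  0.1385]), np.float64(0.039552675662423625))
(array([ 0.4132, -0.1553,  0.1911]), np.float64(0.0037775549146364107))
((-0.11540867086603512, -0.03044240478210014), 0.9755915393554625)
holder px [[148, 157, 172], [176, 188, 207], [147, 155, 171]]
```

```bash
python3 -c "
from workcell import bot
print(bot.job_done())"
```

```text
the job is handed in; nothing more can be done
None
```

The job is handed in, with no verdict returned: by my last measurements the steel holder stands upright about 50 mm in front of the gap, and the dipper rests hook down in the vase, leaning on the rim nearest the robot, with the vase unmoved; I did not re-check the lamp, remote, mug or spectacle case.

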